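Open the bearing washing pot with the lid lifter

ROBOT

A 7-joint arm with a two-finger parallel gripper is mounted at the origin on the work surface. World frame = base frame: x ahead of the robot, y to its left, z up, the work surface at z = 0. Lengths are in mm, angles in rad, forces in N, time in s.
With the tool pointing down it reaches from about 400 to 850 mm from the base axis. Payload 4.5 kg.
Tool frame: the origin (TCP) lies where the fingers leave the gripper's body, on its centre line; the fingertips stand 73 mm ahead of it and the grasp point (between the pads) lies 54 mm ahead of it (grip_point_offset is the distance from the TCP to the grasp point, in mm); z points along the fingers, y is the line along which they close (so a half turn about z gives the same grasp; the last joint's range is limited). The gripper opens to 85 mm and grips with 20 to 120 N. Pads are 22 mm wide; open, the fingers measure 114 mm over their backs; the gripper's body (76 mm by 85 mm) begins 54 mm behind the grasp point. The pads swing forward as they close: fully open they stand 13 mm farther back than shut.
Start: joints at [-1.126, 0.689, -0.195, 1.565, 0.157, 0.902, -0.215], TCP at [249.572, 573.028, 303.917] pointing down, gripper open.
Joint ranges: [-3.01, 3.01], [-0.46, 2.08], [-1.47, 1.51], [0.13, 2.56], [-1, 4.14], [0.04, 2.09], [-2.66, 2.66]. Speed limits (rad/s): [2.57, 2.57, 3.14, 3.14, 3.14, 3.14, 3.14].

INTERFACE

Orientations are given as a unit quaternion [w, x, y, z].
In Python, from bench import get_state, camera, finish_job, grip_point_offset gives the robot as it stands.
- The arm moves only by the tool play_rows, never from a script. Its argument "commands" is a list of rows, each a list of 6 numbers: the shift along the tool's x, y, z each as a share of 0.3 m, from -1 to 1, then the turn, a rotation vector about the tool's x, y, z each as a share of 5 degrees, from -1 to 1. A call has 1 to 8 rows; each row shifts and turns the commanded pose from where the row before left it, along the tool's axes as they then stand; what a row does not reach is not made up. A row lasts 1/12 s, in which the tool goes at most 41.7 mm and 7.16 degrees, less where a joint would pass 70% of its speed; a pose out of reach is approached as far as the arm can. A call with a number of a shift or a turn outside -1 to 1 is refused whole. A call with a gripper value outside its range is refused whole. "fingers" is the closure, from -1 (fully open) to 1 (shut), set as the call begins (left out, the last holds). The fingers move at their own pace and stop on an object; the grip force is fixed at half the most. Time passes only in rows, so rows that do not move let the fingers close. It gives the time, the measured TCP pose, the force, the opening and the grip force at its end, in the units of the state.
- get_state(): the state, without advancing time (a new reading comes with each control period).
- camera(name): name is "scene" or "top" or "wrist"; returns a dict with "color" (420x560x3 uint8, red, green, blue), "camera_matrix" (3x3 intrinsics, pixels), "world_from_camera" (4x4, takes a point from camera to world coordinates); the wrist camera has in their place "hand_eye" (4x4, takes a point from camera to tool coordinates, whose origin is the TCP and whose axes are the flange's). Camera axes: x right, y down, z forward; pixel columns grow to the right and rows downward; lengths in mm; the calibration is good to about 2 mm. A picture is of the moment at which its call begins: read the wrist's pose just before it. There is no depth.
- finish_job(): hands the job in; it is judged then, once.
The state is a dict: "t": time; "joint_positions": joint angles; "qd": joint speeds; "effort": joint torques, N m; "position": TCP position; "tcp_rot": TCP orientation; "contact_force": force on the tool from outside, world axes, zero at the start; "moment": the same for the moment, N m; "finger_gap": opening from 0.0 (shut) to 1.0 (fully open); "grasp_force": force on a finger pad.
Only numpy, scipy, OpenCV 4.12 (cv2) and the standard library are available. Lean on these libraries where they do the work, as an engineer would, in place of code of your own. Each camera call takes 0.05 s, during which the arm holds its last target. There are 200 camera calls.

TASK

Open the bearing washing pot without touching its greasy lid with the robot itself: take the forked lifter by its handle from the cork mat, slide its fork under the lid's knob, lift the lid off and carry it, roughly level, to the round drip tray, and set it down lying flat inside the tray without dropping it. Then draw the fork out and stand the lifter upright on the middle of its cork mat again. Leave everything else on the bench where it is.

Things in the scene. Friction and masses are not known exactly. Their poses are not given: they have to be found in the camera images.
- pot: washing pot, fixed: open steel cylinder, outer diameter 116 mm, rim 85 mm above the bench, standing in a round grey plinth 156 mm across and 36 mm high. Origin on the bench under its centre, z up
- lid: loose round aluminium lid, 128 mm across, 14 mm high; its skirt (inner diameter 122 mm) reaches 11 mm down over the pot's rim; 0.13 to 0.25 kg. Origin: centre of the skirt's lower edge, z up, flat top at z = 14 mm. Mushroom knob on its centre: neck 12 mm across, z 14 to 36 mm; black head 42 mm across, z 36 to 50 mm
- knob (a point): centre of the underside of the knob's head, 22 mm above the lid's flat top; the fork goes in beneath it
- lifter: forked lid lifter standing on the mat. Steel foot 120 mm long, 6 mm thick, heel 52 mm wide; two tines along +x (x -20 to 60 mm), each 8 mm wide, 20 mm apart, lips up to z = 10 mm at the tips. Upright handle at x = -40 mm: black grip 22 (along x) by 18 (along y) mm, z 48 to 118 mm. Origin: middle of the foot's underside, z up
- grip (a point): point to hold on the lifter: centre of its black grip, at x = -40, z = 85 mm in the lifter's frame
- seat (a point): where the knob's neck sits in the fork: midway between the tines at their upper face, at x = 30, z = 6 mm in the lifter's frame
- tray: round steel drip tray, fixed: outer diameter 180 mm, inner about 168 mm, rim 12 mm high, inner floor 4 mm above the bench. Origin on the bench under its centre
- mat: round cork mat, fixed, 180 mm across, 4 mm thick. Origin on the bench under its centre
- wheel_a: cream skateboard wheel lying flat, 52 mm across, 32 mm high; a bystander, origin at its underside
- wheel_b: second such wheel lying flat, 52 mm across, 32 mm high; a bystander, origin at its underside
- wax_tin: closed flat aluminium tin without any knob, 83 mm across, 26 mm high; a bystander, origin at its underside
- spray: white bottle, 44 mm across, 140 mm high; a bystander, origin at its underside
- t_tool: black T-shaped skate tool lying flat, 130 by 95 mm, 21 mm high; a bystander, origin at its underside
- wrench: steel wrench lying flat, 160 mm long; a bystander, origin at its underside
- socket: steel socket standing, 22 mm across, 30 mm high; a bystander, origin at its underside
Not all that is in view belongs to the job. What is shaped like the lifter but orange, red or yellow is not meant.

How it is judged:
By the outcome, as a careful person would: the job done as asked, in the order asked, and still so for the second after the job is handed in, with the robot touching nothing.
It also fails if it takes over 72 s, if anything falls off the work surface, if the arm or the gripper's body presses on something with over 40 N, if the wrist force passes 120 N, or if a joint passes its speed limit or range.

## Working session

There is one attempt and no reset: what is moved stays moved. The work goes in short steps, Python scripts to look and compute and a tool call to move; the robot and the scene stay as the last step left them, time stands still between calls to the robot, and variables do not carry over. Pictures are saved under pics/ and viewed, at most 10 in all, crops included, and the job is handed in when it is done.

Besides the shell and the picture viewer there is one more tool, called after "Emit:" as a command line: name --pt "numbers of a row" for each row, then --argument value for the rest. play_rows: Moves the arm, as the interface text tells. Shift numbers are shares of 0.3 m and turn numbers shares of 5 degrees, none past 1 either way. Its arguments: {"type":"object","properties":{"commands":{"type":"array"},"fingers":{"type":"number"}},"required":["commands"]}

```bash
mkdir -p pics; ls
python3 - <<'E'
from bench import *
import cv2,numpy as np
print(get_state(), grip_point_offset)
for n in("scene","top"):
    c=camera(n);cv2.imwrite(f"pics/{n}0.png",c["color"][:,:,::-1]);print(n,c["camera_matrix"],c["world_from_camera"])
w=camera("wrist");print(w["camera_matrix"],w["hand_eye"])
E
```

```text
pics
{'t': 0.0, 'joint_positions': array([-1.12619848,  0.69002898, -0.1945183 ,  1.56635421,  0.15730641,
        0.90251355, -0.21514092]), 'qd': array([-1.38439803e-03, -1.58783707e-03,  7.49592098e-05, -1.06428106e-03,
       -4.86478544e-04, -7.18807783e-04, -1.53162620e-03]), 'effort': array([-5.31249607e-04, -5.39601481e+01, -1.26675177e+00, -1.58548880e+01,
        9.11358133e-03,  9.24951310e-03, -1.44317181e-05]), 'position': array([249.41622094, 572.50347106, 303.05324519]), 'tcp_rot': array([-1.26317571e-04,  2.03932143e-01,  9.78984560e-01, -9.47030606e-04]), 'contact_force': array([-0.25438348,  0.61294262, -0.17827865]), 'moment': array([ 0.02575524, -0.03978921,  0.03832419]), 'grasp_force': 0.0, 'finger_gap': 0.9998114232080957} 53.900000000000006
scene [[421.25380216   0.         277.78677321]
 [  0.         421.25380216 212.33047223]
 [  0.           0.           1.        ]] [[-7.38191000e-02  5.69190050e-01 -8.18885479e-01  1.30597918e+03]
 [ 9.97222590e-01  5.02745175e-02 -5.49506862e-02  9.49275336e+01]
 [ 9.89168850e-03 -8.20667509e-01 -5.71320396e-01  6.19995
[... 172 characters left out ...]
          0.           1.        ]] [[-1.93954561e-02 -9.96386582e-01  8.26897531e-02  4.52979540e+02]
 [-9.99810343e-01  1.94744689e-02  1.49013286e-04  2.16392474e+01]
 [-1.75881386e-03 -8.26711803e-02 -9.96575327e-01  9.73444605e+02]
 [ 0.00000000e+00  0.00000000e+00  0.00000000e+00  1.00000000e+00]]
[[289.63871134   0.         282.39360174]
 [  0.         289.63871134 211.77398218]
 [  0.           0.           1.        ]] [[-4.62132271e-04 -9.59752609e-01 -2.80846428e-01  6.95311956e+01]
 [ 9.99999217e-01 -7.70170570e-04  9.86451229e-04 -4.27617315e-01]
 [-1.16304879e-03 -2.80845752e-01  9.59752213e-01 -7.00570585e+01]
 [ 0.00000000e+00  0.00000000e+00  0.00000000e+00  1.00000000e+00]]
```

View pics/scene0.png

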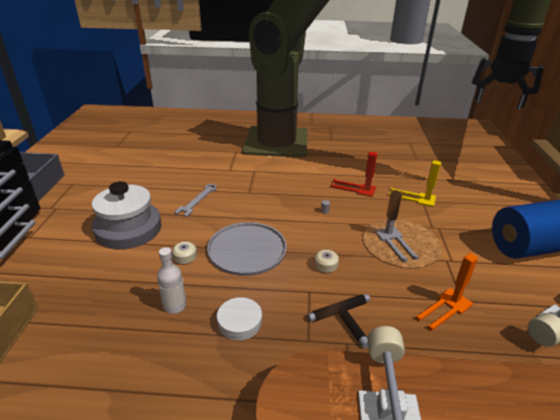

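View pics/top0.png

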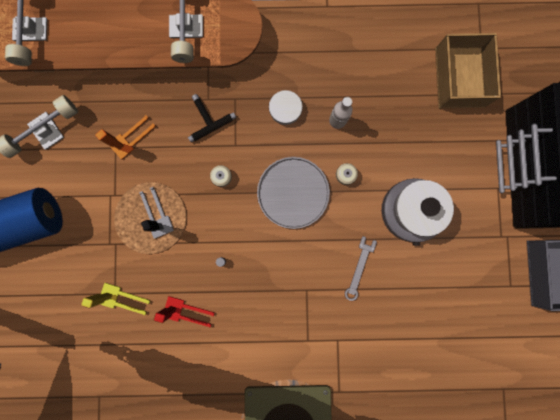

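Candidates for the lifter in the top view: grey on the mat (155,215), orange (122,138), yellow (115,298) and red (183,311). The grey steel one with the black grip, standing on the cork mat, fits the description. The lid knob is at top (431,207) and scene (119,188), the tray at top (294,193). The wax tin at top (286,107) has no knob, so it is not the lid.

```bash
cat > h.py <<'E'
import numpy as np,cv2
from bench import *
from scipy.spatial.transform import Rotation as R
def ray(c,uv,T=None):
    T=c["world_from_camera"] if T is None else T
    d=T[:3,:3]@np.linalg.solve(c["camera_matrix"],[uv[0],uv[1],1.]); return T[:3,3],d
def plane(c,uv,z,T=None):
    o,d=ray(c,uv,T); return (o+d*(z-o[2])/d[2])
def tri(rs):
    A=0;b=0
    for o,d in rs:
        d=d/np.linalg.norm(d);P=np.eye(3)-np.outer(d,d);A=A+P;b=b+P@o
    return np.linalg.solve(A,b)
def proj(c,p,T=None):
    T=c["world_from_camera"] if T is None else T
    q=c["camera_matrix"]@(T[:3,:3].T@(np.array(p)-T[:3,3])); return q[:2]/q[2]
def tool(s): 
    q=s["tcp_rot"];T=np.eye(4);T[:3,:3]=R.from_quat([q[1],q[2],q[3],q[0]]).as_matrix();T[:3,3]=s["position"];return T
def wrist():
    s=get_state();w=camera("wrist");return w,tool(s)@w["hand_eye"]
def blobs(img,lo,hi,box,amin=20):
    x0,y0,x1,y1=box;h=cv2.cvtColor(img[y0:y1,x0:x1],cv2.COLOR_RGB2HSV);m=cv2.inRange(h,lo,hi)
    cs,_=cv2.findContours(m,cv2.RETR_EXTERNAL,cv2.CHAIN_APPROX_NONE)
    return sorted([k+np.array([x0,y0]) for k in cs if cv2.contourArea(k)>amin],key=cv2.contourArea)[::-1]
E
python3 - <<'E'
from h import *
t=camera("top");s=camera("scene")
np.set_printoptions(precision=1,suppress=True)
def rep(n,cam,lo,hi,box,z):
    for k in blobs(cam["color"],lo,hi,box)[:3]:
        (c,a,th)=cv2.fitEllipse(cv2.convexHull(k)) if len(k)>5 else cv2.minAreaRect(k)
        print(n,np.array(c),np.array(a),th,plane(cam,c,z)[:2],cv2.contourArea(k))
rep("tray",t,(0,0,50),(179,60,255),(250,150,335,235),12)
rep("lid top",t,(0,0,150),(179,60,255),(380,170,460,250),88)
rep("knob t",t,(0,0,0),(179,255,60),(415,195,445,222),124)
rep("knob s",s,(0,0,0),(179,255,60),(105,178,135,200),124)
rep("plinth",t,(0,0,40),(179,70,255),(375,170,460,250),36)
rep("lifter steel",t,(0,0,90),(179,60,255),(115,180,190,245),10)
rep("grip t",t,(0,0,0),(179,255,55),(135,212,165,238),122)
rep("grip s",s,(0,0,0),(179,255,70),(380,185,405,225),122)
ct=cv2.resize(t["color"][175:260,105:205],None,fx=4,fy=4,interpolation=2)
cs=cv2.resize(s["color"][175:275,355:455],None,fx=4,fy=4,interpolation=2)
cv2.imwrite("pics/crop.png",np.hstack([ct,cs[:340]])[:,:,::-1])
E
```

```text
tray [293.1 192.4] [71.3 72.2] 103.10070037841797 [568.6 -23.7] 3966.5
lid top [425.  207.6] [54.9 56.9] 129.3084716796875 [ 518.8 -319.2] 2399.0
knob t [430.2 206.5] [17.2 18.3] 93.77547454833984 [ 518.2 -316.9] 230.5
knob s [119.1 189. ] [15.6 18.1] 106.42089080810547 [ 535.5 -311.1] 171.0
plinth [417.3 209.9] [64.7 71.4] 85.61498260498047 [ 517.5 -320.5] 3489.0
lifter steel [157.4 206.8] [17.  45.3] 150.97157287597656 [539.6 312.9] 171.0
lifter steel [146.7 206.5] [ 4.2 37.1] 158.34739685058594 [540.9 339.5] 84.5
lifter steel [157.8 233.4] [ 6.8 14.5] 77.25950622558594 [473.7 311.5] 57.5
grip t [151.7 225.5] [10.7 22.3] 96.46240997314453 [488.6 291.3] 148.5
grip s [393.2 207. ] [10.9 37.4] 11.888396263122559 [551.1 289.1] 200.5
```

View pics/crop.png

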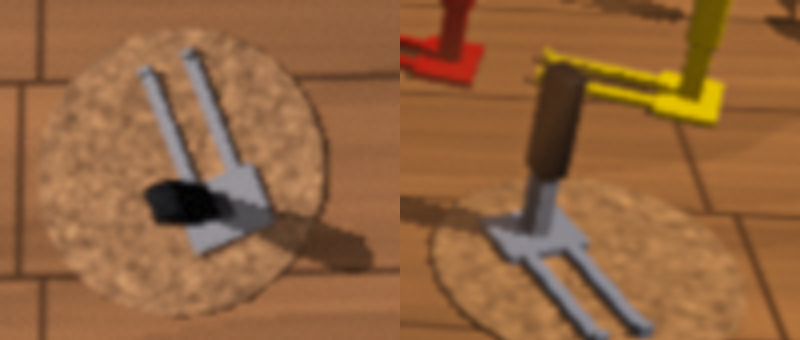

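The crop confirms the grey steel lifter with the dark grip. In top pixels the tine tips are at about (152.5,188) and (142,192.5), the rear heel corners at (154.5,238.2) and (173,228.2), and the mat centre at about (150.8,218).

```bash
cat >> h.py <<'E'
np.set_printoptions(precision=2,suppress=True)
def go(p,yaw,gz=None):
    """print tool-frame shift shares & turn for grasp point p (world), tool y azimuth yaw deg, z down"""
    s=get_state();T=tool(s);y=np.array([np.cos(yaw),np.sin(yaw),0]);z=np.array([0,0,-1.])
    Rt=np.c_[np.cross(y,z),y,z];tcp=np.array(p)-z*53.9
    d=T[:3,:3].T@(tcp-T[:3,3]);rv=np.degrees(R.from_matrix(T[:3,:3].T@Rt).as_rotvec())
    print("t",s["t"],"tcp",T[:3,3],"d_tool mm",d,"shares",d/300,"turn deg",rv,"F",s["contact_force"],"gap",s["finger_gap"])
E
python3 - <<'E'
from h import *
t=camera("top");s=camera("scene")
P=lambda u,z:plane(t,u,z)
tip=(P((152.5,188),14)+P((142,192.5),14))/2; heel=(P((154.5,238.2),10)+P((173,228.2),10))/2
print("tips",P((152.5,188),14),P((142,192.5),14),"heel",P((154.5,238.2),10),P((173,228.2),10))
d=tip-heel;yaw=np.arctan2(d[1],d[0]);print("len",np.hypot(*d[:2]),"yaw",np.degrees(yaw))
o=(tip+heel)/2;u=np.array([np.cos(yaw),np.sin(yaw),0]);g=o-40*u;g[2]=89;print("origin",o,"grip",g,"mat",P((150.8,218),4))
print("grip top proj",proj(t,[g[0],g[1],122]),"scene",proj(s,[g[0],g[1],122]),proj(s,[g[0],g[1],52]))
k=tri([ray(t,(430.2,206.5)),ray(s,(119.1,189))]);print("knob",k)
go(g+[0,0,120],yaw)
E
```

```text
tips [586.1  324.12  14.  ] [575.38 350.03  14.  ] heel [462.06 319.64  10.  ] [485.76 274.16  10.  ]
len 114.13510424640752 yaw 20.60950491238302
origin [527.33 316.99  12.  ] grip [489.88 302.91  89.  ] mat [512.38 331.01   4.  ]
grip top proj [146.37 225.08] scene [395.35 192.03] [390.26 217.52]
knob [ 518.91 -320.38  113.42]
t 0.35 tcp [249.55 572.9  303.69] d_tool mm [-328.15 -151.55   40.87] shares [-1.09 -0.51  0.14] turn deg [-0.02  0.01 45.86] F [-0.76  0.24 -0.18] gap 0.9976936989214397
```

Emit:
play_rows --pt "-0.13 -0.06 0 0 0 0" --pt "-0.13 -0.06 0 0 0 0" --pt "-0.13 -0.06 0 0 0 0" --pt "-0.13 -0.06 0 0 0 0" --pt "-0.13 -0.06 0 0 0 0" --pt "-0.13 -0.06 0 0 0 0" --pt "-0.13 -0.06 0 0 0 0" --pt "-0.13 -0.06 0 0 0 0" --fingers -1

```text
t: 1.02
position: [472.4, 322.4, 304.1]
tcp_rot: [0.0, 0.204, 0.979, 0.0]
contact_force: [1.2, 0.4, -0.8]
finger_gap: 0.999
grasp_force: 0.0
```

Emit:
play_rows --pt "0 0 0 0 0 1" --pt "0 0 0 0 0 1" --pt "0 0 0 0 0 1" --pt "0 0 0 0 0 1" --pt "0 0 0 0 0 1" --pt "0 0 0 0 0 1" --pt "0 0 0 0 0 1" --pt "0 0 0 0 0 1"

```text
t: 1.68
position: [471.2, 324.1, 303.9]
tcp_rot: [-0.0, 0.528, 0.849, 0.0]
contact_force: [0.2, -0.1, -0.1]
finger_gap: 0.999
grasp_force: 0.0
```

Run:
```python
from h import *
w,T=wrist();cv2.imwrite("pics/w1.png",w["color"][:,:,::-1])
print(T[:3,3]);print("pred grip top",proj(w,[489.88,302.91,122],T),"origin",proj(w,[527,317,10],T))
go([489.88,302.91,209],np.radians(21.5))
```

```text
[441.12 386.92 374.02]
pred grip top [289.16 236.01] origin [317.39 207.75]
t 1.7333 tcp [471.16 324.27 303.96] d_tool mm [-27.41   7.45  41.06] shares [-0.09  0.02  0.14] turn deg [ 0.01 -0.01  4.52] F [0.22 0.3  0.06] gap 1.0013020410257116
```

View pics/w1.png

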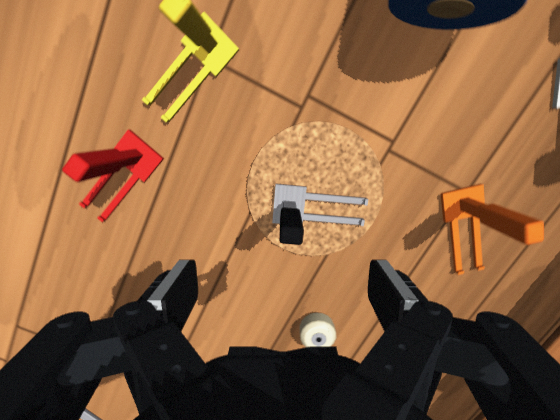

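Close crop: the grip top is near (291,235), the tine tips near (366,201) and (362,222), and the mat centre near (315,188). The lifter lines up with the prediction, so I refine it from this view.

Run:
```python
from h import *
w,T=wrist();img=w["color"]
h=cv2.cvtColor(img,cv2.COLOR_RGB2HSV)
bl=blobs(img,(0,0,90),(179,75,255),(268,178,380,232),15)
for k in bl[:4]:
    r=cv2.minAreaRect(k);e=cv2.boundingRect(k);print("steel",cv2.contourArea(k),r,e)
m=np.zeros(img.shape[:2],np.uint8)
for k in bl: cv2.drawContours(m,[k],-1,255,-1)
cen=[]
for x in range(310,362,4):
    ys=np.where(m[178:232,x])[0]+178
    if len(ys)>4: c=ys.mean(); a=ys[ys<c].mean();b=ys[ys>c].mean();cen.append(plane(w,(x+.0,(a+b)/2),10,T)[:2]);print(x,a,b)
cen=np.array(cen);p=cv2.fitLine(cen.astype(np.float32),cv2.DIST_HUBER,0,.01,.01).ravel();p*=1
print("axis yaw",np.degrees(np.arctan2(p[1],p[0])),p)
xs=np.where(m.any(0))[0];print(xs.min(),xs.max(),plane(w,(xs.min(),205),10,T),plane(w,(xs.max(),212),14,T))
for k in blobs(img,(0,0,0),(179,255,50),(272,200,310,250),40): print("grip",cv2.boundingRect(k),cv2.contourArea(k))
print("mat",plane(w,(315,188.5),4,T))
```

```text
steel 1554.5 ((320.5344543457031, 204.46707153320312), (94.70643615722656, 39.19235610961914), 1.2873289585113525) (273, 184, 96, 42)
310 196.0 217.0
314 196.0 217.0
318 196.5 217.0
322 197.0 218.0
326 197.0 218.0
330 198.0 218.0
334 198.0 218.5
338 198.0 219.0
342 198.5 219.0
346 199.0 220.0
350 199.0 220.0
354 199.5 220.0
358 200.0 220.5
axis yaw 21.27492 [  0.93   0.36 544.76 325.11]
273 368 [473.27 294.94  10.  ] [587.6  341.38  14.  ]
grip (280, 207, 23, 38) 707.5
mat [513.35 337.38   4.  ]
```

Emit:
play_rows --pt "-0.045 0.018 0 0 0 0" --pt "-0.045 0.018 0 0 0 0" --pt "0 0 0 0 0 0.94" --pt "0 0 0.09 0 0 0" --pt "0 0 0.09 0 0 0" --pt "0 0 0 0 0 0"

```text
t: 2.28
position: [490.7, 303.3, 245.8]
tcp_rot: [-0.002, 0.56, 0.829, -0.004]
contact_force: [-0.6, 0.0, -0.4]
finger_gap: 1.003
grasp_force: 0.0
```

Run:
```python
from h import *
w,T=wrist();img=w["color"];m=proj(w,[493,304.7,122],T);print(m)
x,y=m.astype(int)
for k in blobs(img,(0,0,0),(179,255,60),(x-50,y-60,x+50,y+30),60): print("grip",cv2.boundingRect(k),cv2.contourArea(k),cv2.minAreaRect(k))
cv2.imwrite("pics/w2.png",img[:,:,::-1])
go([492.9,304.7,89],np.radians(21.3))
```

```text
[286.13 228.82]
grip (269, 196, 30, 44) 1148.0 ((283.5, 217.5), (43.0, 29.0), 90.0)
t 2.3333 tcp [491.58 303.89 247.93] d_tool mm [  0.38   2.13 105.02] shares [0.   0.01 0.35] turn deg [-0.33  0.06  0.59] F [-0.34  0.31  0.78] gap 0.9988244153082798
```

View pics/w2.png

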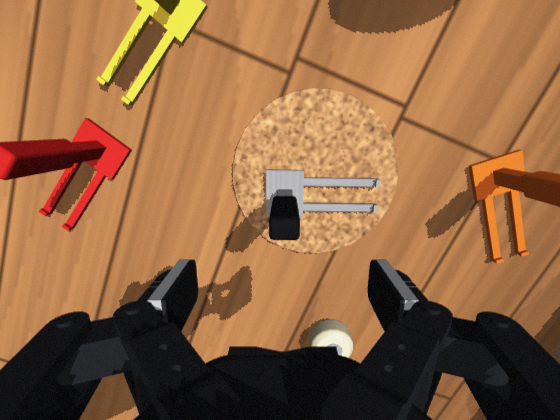

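The grip top is at (284,228) against (286,229) predicted, and the fingers straddle it, so I descend.

Emit:
play_rows --pt "0 0 0.09 0 0 0" --pt "0 0 0.09 0 0 0" --pt "0 0 0.09 0 0 0" --pt "0 0 0.08 0 0 0" --pt "0 0 0 0 0 0" --pt "0 0 0 0 0 0"

```text
t: 2.83
position: [493.2, 305.0, 145.5]
tcp_rot: [-0.0, 0.561, 0.828, -0.0]
contact_force: [1.0, 0.2, 1.2]
finger_gap: 1.0
grasp_force: 0.0
```

Emit:
play_rows --pt "0 0 0 0 0 0" --pt "0 0 0 0 0 0" --pt "0 0 0 0 0 0" --pt "0 0 0 0 0 0" --pt "0 0 0 0 0 0" --pt "0 0 0 0 0 0" --pt "0 0 0 0 0 0" --pt "0 0 0 0 0 0" --fingers 1

```text
t: 3.5
position: [493.1, 304.9, 145.7]
tcp_rot: [0.0, 0.561, 0.828, 0.0]
contact_force: [-1.3, -0.5, 6.7]
finger_gap: 0.253
grasp_force: 59.9
```

Emit:
play_rows --pt "0 0 -0.03 0 0 0" --pt "0 0 -0.1 0 0 0" --pt "0 0 -0.1 0 0 0" --pt "0 0 -0.1 0 0 0" --pt "0 0 -0.1 0 0 0" --pt "0 0 -0.07 0 0 0" --pt "0 0 0 0 0 0" --pt "0 0 0 0 0 0"

```text
t: 4.17
position: [493.1, 304.8, 295.7]
tcp_rot: [0.0, 0.561, 0.828, 0.001]
contact_force: [-1.0, 0.0, -3.1]
finger_gap: 0.251
grasp_force: 59.4
```

Run:
```python
from h import *
s=get_state();w,T=wrist();img=w["color"];t=tool(s);print(s["position"],s["contact_force"],s["finger_gap"])
loc=lambda p:proj(w,(t@np.r_[p,1])[:3],T)
for n,p in dict(seat=[0,70,135.7],tips=[0,100,131.7],org=[0,40,135.7],heelL=[26,-20,135.7]).items(): print(n,loc(p))
cv2.imwrite("pics/w3.png",img[:,:,::-1])
go([518.9-70*np.cos(np.radians(-31.7)),-320+70*np.sin(np.radians(31.7)),250],np.radians(-31.7))
```

```text
[493.05 304.77 295.69] [-0.97  0.01 -3.09] 0.25068261984973345
seat [374.31 224.15]
tips [416.69 225.86]
org [334.3  224.19]
heelL [253.25 190.22]
t 4.2167 tcp [492.3  304.32 294.28] d_tool mm [-533.41 -248.54   -9.1 ] shares [-1.78 -0.83 -0.03] turn deg [-0.07  0.05 53.47] F [-0.98 -0.12 -3.43] gap 0.24787734052875937
```

View pics/w3.png

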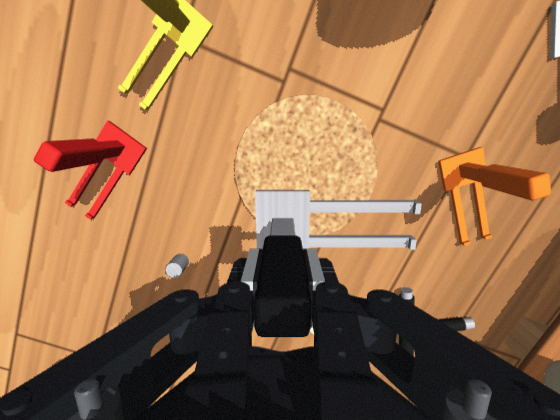

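The fork hangs in the gripper as predicted: tines at rows 207 and 242, tips near column 415. Next I carry it to the pre-insert spot short of the pot.

Emit:
play_rows --pt "-0.05 -0.03 0 0 0 0" --pt "-0.1 -0.06 0 0 0 0" --pt "-0.11 -0.065 0 0 0 0" --pt "-0.11 -0.065 0 0 0 0" --pt "-0.11 -0.065 0 0 0 0" --pt "-0.11 -0.065 0 0 0 0" --pt "-0.11 -0.065 0 0 0 0" --pt "-0.11 -0.065 0 0 0 0"

```text
t: 4.88
position: [447.5, 23.9, 293.3]
tcp_rot: [-0.002, 0.561, 0.828, -0.001]
contact_force: [0.8, -0.7, -2.4]
finger_gap: 0.247
grasp_force: 59.5
```

Emit:
play_rows --pt "-0.11 -0.07 0 0 0 0" --pt "-0.11 -0.07 0 0 0 0" --pt "-0.11 -0.07 0 0 0 0" --pt "-0.11 -0.07 0 0 0 0" --pt "-0.11 -0.07 0 0 0 0" --pt "-0.11 -0.07 0 0 0 0" --pt "-0.09 -0.05 0 0 0 0" --pt "-0.04 -0.03 0 0 0 0"

```text
t: 5.55
position: [395.7, -254.6, 293.2]
tcp_rot: [-0.001, 0.564, 0.826, -0.001]
contact_force: [1.2, -0.7, -2.5]
finger_gap: 0.249
grasp_force: 59.4
```

Emit:
play_rows --pt "0 0 0 0 0 0.5" --pt "0 0 0 0 0 1" --pt "0 0 0 0 0 1" --pt "0 0 0 0 0 1" --pt "0 0 0 0 0 1" --pt "0 0 0 0 0 1" --pt "0 0 0 0 0 1" --pt "0 0 0 0 0 1"

```text
t: 6.22
position: [396.8, -249.4, 293.1]
tcp_rot: [-0.002, 0.798, 0.602, -0.001]
contact_force: [0.7, -0.1, -2.6]
finger_gap: 0.253
grasp_force: 59.5
```

Emit:
play_rows --pt "0 0 0 0 0 1" --pt "0 0 0 0 0 1" --pt "0 0 0 0 0 0.8" --pt "0 0 0 0 0 0.3" --pt "0 0 0 0 0 0" --pt "0 0 0 0 0 0"

```text
t: 6.72
position: [397.5, -249.7, 294.0]
tcp_rot: [-0.001, 0.871, 0.491, -0.001]
contact_force: [-0.5, -0.8, -2.8]
finger_gap: 0.244
grasp_force: 59.5
```

Run:
```python
from h import *
s=get_state();w,T=wrist();img=w["color"];t=tool(s);print(s["position"],s["contact_force"],s["finger_gap"])
loc=lambda p:proj(w,(t@np.r_[p,1])[:3],T)
print("seat",loc([0,70,135.7]),"tips",loc([0,100,131.7]),"knob head pred",proj(w,[518.9,-320,124],T))
cv2.imwrite("pics/w4.png",img[:,:,::-1])
a=np.radians(-31.7);u=np.array([np.cos(a),np.sin(a),0])
go(np.array([518.9,-320,93.5+141.7-53.9])-145*u,a)
```

```text
[ 397.46 -249.7   294.02] [-0.47 -0.84 -2.8 ] 0.24385632926649828
seat [373.29 226.04] tips [415.61 227.78] knob head pred [443.69 210.18]
t 6.7667 tcp [ 397.57 -249.81  294.23] d_tool mm [ 4.09 -4.75 59.04] shares [ 0.01 -0.02  0.2 ] turn deg [-0.09  0.    0.55] F [ 0.33  0.3  -2.6 ] gap 0.24903674150080943
```

View pics/w4.png

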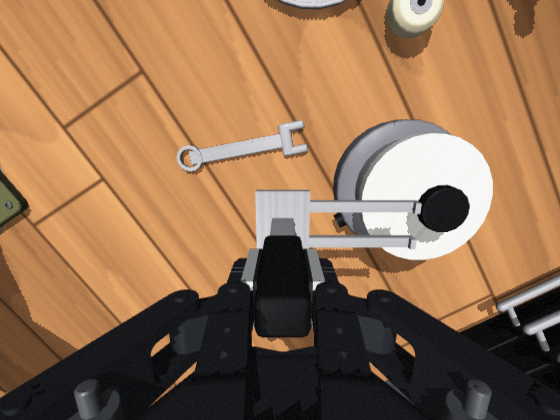

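The knob head is at about (443,208) and the lid disc at about (426,196). The fork hangs above and short of the knob, as wanted. Now a precise knob fix, then down and in.

Run:
```python
from h import *
s=get_state();w,T=wrist();img=w["color"];t=tool(s)
for k in blobs(img,(0,0,0),(179,255,60),(417,180,475,238),200)[:1]:
    m=cv2.moments(k);c=np.array([m["m10"],m["m01"]])/m["m00"];e=cv2.fitEllipse(k);print(c,e,cv2.boundingRect(k),plane(w,e[0],121,T))
k=plane(w,e[0],121,T)
for b in blobs(img,(0,0,190),(179,40,255),(350,120,500,270),2000)[:1]:
    e2=cv2.fitEllipse(cv2.convexHull(b));print(e2,plane(w,e2[0],87,T))
print("knob in tool",np.linalg.inv(t)@np.r_[k,1])
a=np.radians(-31.7);u=np.array([np.cos(a),np.sin(a),0])
go(np.array([k[0],k[1],93.5+141.7-53.9])-145*u,a)
```

```text
[442.68 208.1 ] ((442.6444396972656, 208.10784912109375), (45.09293746948242, 49.46702575683594), 69.40550231933594) (418, 186, 51, 46) [ 520.18 -319.72  121.  ]
((421.2486572265625, 198.99612426757812), (118.19407653808594, 153.2757110595703), 56.34769058227539) [ 517.56 -318.26   87.  ]
knob in tool [  3.6  141.37 173.01   1.  ]
t 6.8167 tcp [ 397.67 -249.92  294.44] d_tool mm [ 5.03 -3.98 59.24] shares [ 0.02 -0.01  0.2 ] turn deg [-0.06 -0.    0.53] F [-0.22 -0.23 -2.48] gap 0.252693227879672
```

Emit:
play_rows --pt "0.016 -0.013 0 0 0 0" --pt "0 0 0 0 0 0.1" --pt "0 0 0.06 0 0 0" --pt "0 0 0.08 0 0 0" --pt "0 0 0.057 0 0 0" --pt "0 0 0 0 0 0" --pt "0 0 0 0 0 0" --pt "0 0 0 0 0 0"

```text
t: 7.48
position: [397.5, -244.2, 236.5]
tcp_rot: [0.001, 0.874, 0.487, 0.0]
contact_force: [0.2, 0.4, -2.9]
finger_gap: 0.249
grasp_force: 59.6
```

Run:
```python
from h import *
s=get_state();w,T=wrist();img=w["color"];t=tool(s)
for k in blobs(img,(0,0,0),(179,255,60),(405,150,510,238),200)[:2]:
    e=cv2.fitEllipse(k);p=plane(w,e[0],121,T);print(e,cv2.boundingRect(k),p,np.linalg.inv(t)@np.r_[p,1])
loc=lambda p:proj(w,(t@np.r_[p,1])[:3],T)
print(loc([0,100,131.7]),loc([14,100,131.7]),loc([-14,100,131.7]))
cv2.imwrite("pics/w5.png",img[120:300,300:520][:,:,::-1].repeat(2,0).repeat(2,1))
a=np.radians(-31.7);u=np.array([np.cos(a),np.sin(a),0])
go(np.array([519.5,-319.5,93.5+141.7-53.9])-145*u,a)
```

```text
((484.3045349121094, 223.33578491210938), (32.96208190917969, 61.23641586303711), 83.73878479003906) (454, 206, 56, 32) [ 519.81 -309.49  121.  ] [  8.79 138.26 115.72   1.  ]
[415.61 227.81] [418.08 209.54] [413.23 245.43]
t 7.5333 tcp [ 397.64 -244.27  236.78] d_tool mm [ 0.02 -1.8   1.58] shares [ 0.   -0.01  0.01] turn deg [ 0.12 -0.01 -0.04] F [ 0.41 -0.   -2.03] gap 0.24704806492178016
```

View pics/w5.png

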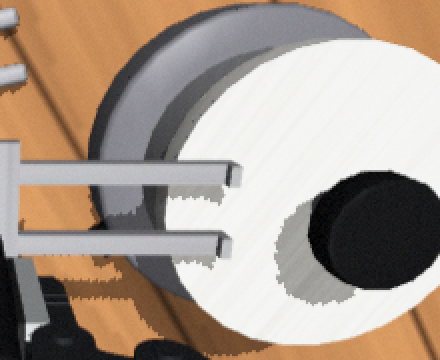

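The tines lie level over the lid, short of the knob, with tips at full-image px (420,208) and (414,242). The knob at about (490,235) was cut by my search box, so I re-measure it.

Run:
```python
from h import *
s=get_state();w,T=wrist();img=w["color"];t=tool(s)
for k in blobs(img,(0,0,0),(179,255,60),(445,190,550,280),500)[:1]:
    b=cv2.boundingRect(k);e=cv2.fitEllipse(cv2.convexHull(k));p=plane(w,e[0],118,T);print(e,b,p,np.linalg.inv(t)@np.r_[p,1])
# silhouette of head predicted for a given knob centre, extents compared
th=np.linspace(0,6.28,90)
for kx,ky in [(519.5,-319.5),(519.5,-321.5),(517.5,-319.5)]:
    pts=np.array([proj(w,[kx+21*np.cos(q),ky+21*np.sin(q),z],T) for q in th for z in(110,124)]);print(kx,ky,pts.min(0),pts.max(0),np.linalg.inv(t)@[kx,ky,110,1])
```

```text
((487.4125061035156, 234.1135711669922), (57.96070861816406, 69.87916564941406), 87.62051391601562) (453, 206, 70, 58) [ 520.58 -320.57  118.  ] [ -0.24 144.43 119.09   1.  ]
519.5 -319.5 [448.49 201.57] [523.2  265.03] [  0.09 142.94 127.09   1.  ]
519.5 -321.5 [449.56 203.91] [524.18 267.25] [ -1.61 143.99 127.09   1.  ]
517.5 -319.5 [445.92 203.02] [520.32 266.41] [ -0.96 141.24 127.08   1.  ]
```

Emit:
play_rows --pt "-0.002 0 0.004 0 0 0" --pt "0 0.03 0 0 0 0" --pt "0 0.04 0 0 0 0" --pt "0 0.04 0 0 0 0" --pt "0 0.04 0 0 0 0" --pt "0 0.04 0 0 0 0" --pt "0 0.03 0 0 0 0" --pt "0 0.024 0 0 0 0"

```text
t: 8.25
position: [459.9, -283.5, 235.1]
tcp_rot: [0.001, 0.873, 0.487, 0.0]
contact_force: [-0.1, 0.4, -3.5]
finger_gap: 0.249
grasp_force: 59.6
```

Run:
```python
from h import *
s=get_state();w,T=wrist();img=w["color"];t=tool(s);print(s["position"],s["contact_force"],s["finger_gap"])
for k in blobs(img,(0,0,0),(179,255,60),(300,180,460,280),500)[:2]:
    b=cv2.boundingRect(k);print(b)
th=np.linspace(0,6.28,90)
pts=np.array([proj(w,[519.5+21*np.cos(q),-319.5+21*np.sin(q),z],T) for q in th for z in(110,124)]);print(pts.min(0),pts.max(0),np.linalg.inv(t)@[519.5,-319.5,110,1])
c=img[140:290,270:470]
cv2.imwrite("pics/w6.png",cv2.resize(c,None,fx=3,fy=3)[:,:,::-1])
```

```text
[ 459.87 -283.5   235.08] [-0.12  0.41 -3.49] 0.2485694419101116
(350, 205, 66, 60)
[347.66 201.4 ] [415.31 265.52] [  0.74  69.45 125.19   1.  ]
```

View pics/w6.png

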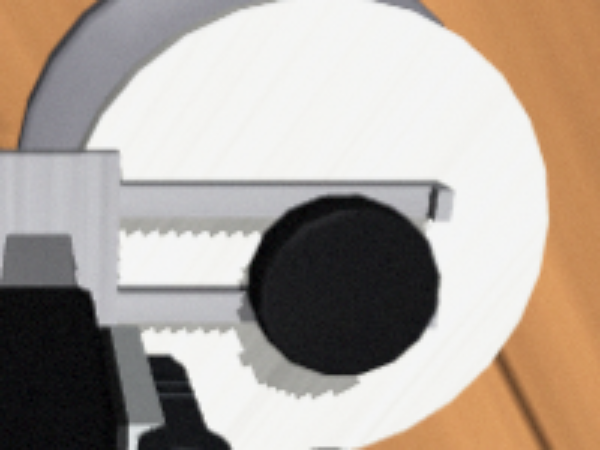

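The tines sit on either side of the neck under the head, which is centred at the seat. Now I lift gently.

Emit:
play_rows --pt "0 0 -0.02 0 0 0" --pt "0 0 -0.01 0 0 0" --pt "0 0 -0.005 0 0 0" --pt "0 0 -0.005 0 0 0" --pt "0 0 -0.01 0 0 0" --pt "0 0 -0.01 0 0 0" --pt "0 0 -0.01 0 0 0" --pt "0 0 0 0 0 0"

```text
t: 8.97
position: [459.1, -283.0, 256.1]
tcp_rot: [0.0, 0.874, 0.487, 0.0]
contact_force: [0.2, -0.0, -5.6]
finger_gap: 0.251
grasp_force: 59.5
```

Run:
```python
from h import *
s=get_state();w,T=wrist();img=w["color"];t=tool(s);print(s["position"],s["contact_force"],s["moment"],s["finger_gap"])
for k in blobs(img,(0,0,0),(179,255,60),(300,180,460,280),500)[:2]:
    b=cv2.boundingRect(k);print(b)
for b in blobs(img,(0,0,190),(179,40,255),(270,100,500,330),2000)[:1]: print("lid",cv2.boundingRect(b))
```

```text
[ 459.13 -283.04  256.11] [ 0.2  -0.04 -5.64] [ 0.04  0.16 -0.02] 0.25071661038055215
(351, 201, 60, 57)
lid (270, 138, 177, 148)
```

Emit:
play_rows --pt "0 0 -0.01 0 0 0" --pt "0 0 -0.02 0 0 0" --pt "0 0 -0.03 0 0 0" --pt "0 0 -0.04 0 0 0" --pt "0 0 -0.04 0 0 0" --pt "0 0 -0.03 0 0 0" --pt "0 0 -0.02 0 0 0" --pt "0 0 -0.01 0 0 0"

```text
t: 9.68
position: [459.3, -283.1, 316.8]
tcp_rot: [0.001, 0.873, 0.487, 0.001]
contact_force: [-0.9, -0.0, -5.1]
finger_gap: 0.252
grasp_force: 59.5
```

Run:
```python
from h import *
s=get_state();w,T=wrist();img=w["color"];t=tool(s);print(s["position"],s["contact_force"],s["moment"],s["finger_gap"])
for k in blobs(img,(0,0,0),(179,255,60),(300,180,460,280),500)[:2]: print(cv2.boundingRect(k))
for b in blobs(img,(0,0,190),(179,40,255),(270,100,500,330),2000)[:1]: print("lid",cv2.boundingRect(b))
tp=camera("top");sc=camera("scene")
for b in blobs(tp["color"],(0,0,190),(179,40,255),(370,150,520,270),300)[:1]: print("lid top",cv2.fitEllipse(cv2.convexHull(b)))
cs=cv2.resize(sc["color"][120:250,60:200],None,fx=3,fy=3);ct=cv2.resize(tp["color"][140:270,380:510],None,fx=3,fy=3)
cv2.imwrite("pics/lift.png",np.hstack([cs,ct])[:,:,::-1])
a=np.radians(-31.7);u=np.array([np.cos(a),np.sin(a),0])
go(np.array([568.6,-23.7,0])-71*u+[0,0,312-53.9],a)
```

```text
[ 459.3  -283.15  316.83] [-0.9  -0.   -5.12] [ 0.09  0.16 -0.01] 0.25199228748651203
(351, 201, 60, 57)
lid (270, 138, 177, 148)
lid top ((435.9489440917969, 199.87832641601562), (48.89535140991211, 59.043800354003906), 66.17061614990234)
t 9.8333 tcp [ 458.88 -282.8   315.49] d_tool mm [ 278.04 -113.96    3.56] shares [ 0.93 -0.38  0.01] turn deg [-0.02 -0.01 -0.03] F [ 0.05  1.31 -6.26] gap 0.24821186363003916
```

View pics/lift.png

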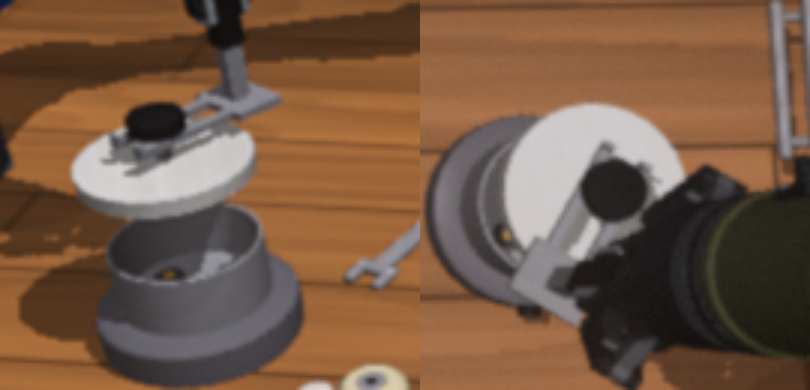

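The lid hangs level on the fork with the pot open below it. Carrying it smoothly to the tray.

Emit:
play_rows --pt "0.014 -0.006 0 0 0 0" --pt "0.028 -0.011 0 0 0 0" --pt "0.046 -0.019 0 0 0 0" --pt "0.06 -0.025 0 0 0 0" --pt "0.074 -0.03 0 0 0 0" --pt "0.079 -0.032 0 0 0 0" --pt "0.08 -0.032 0 0 0 0" --pt "0.083 -0.034 0 0 0 0"

```text
t: 10.5
position: [483.9, -132.6, 315.2]
tcp_rot: [-0.001, 0.873, 0.487, -0.0]
contact_force: [0.4, 0.5, -4.8]
finger_gap: 0.251
grasp_force: 59.3
```

Emit:
play_rows --pt "0.083 -0.034 0 0 0 0" --pt "0.08 -0.032 0 0 0 0" --pt "0.079 -0.032 0 0 0 0" --pt "0.074 -0.03 0 0 0 0" --pt "0.06 -0.025 0 0 0 0" --pt "0.046 -0.019 0 0 0 0" --pt "0.028 -0.011 0 0 0 0" --pt "0.014 -0.006 0 0 0 0"

```text
t: 11.17
position: [508.9, 15.9, 315.2]
tcp_rot: [-0.001, 0.873, 0.488, -0.0]
contact_force: [0.0, -1.0, -4.9]
finger_gap: 0.249
grasp_force: 59.3
```

```bash
cat >> h.py <<'E'
def headfit(w,T,t,box=(300,180,460,280)):
    from scipy.optimize import least_squares
    b=cv2.boundingRect(blobs(w["color"],(0,0,0),(179,255,60),box,500)[0]);obs=np.array([b[0],b[1],b[0]+b[2],b[1]+b[3]])
    th=np.linspace(0,6.28,60)
    def f(c):
        p=np.array([proj(w,(t@[c[0]+20*np.cos(q),c[1]+20*np.sin(q),zz,1])[:3],T) for q in th for zz in(135.7,122.7)])
        return ((p.min(0)+p.max(0))-(obs[:2]+obs[2:]))/2
    c=least_squares(f,[0,70.]).x;print("head",b,"in tool xy",c);return c
E
python3 - <<'E'
from h import *
s=get_state();w,T=wrist();t=tool(s);print(s["position"],s["contact_force"],s["moment"],s["finger_gap"])
c=headfit(w,T,t)
tp=camera("top")
for b in blobs(tp["color"],(0,0,190),(179,40,255),(230,120,360,260),300)[:1]: print("lid top",cv2.fitEllipse(cv2.convexHull(b)))
sc=camera("scene")
for b in blobs(sc["color"],(0,0,60),(179,70,190),(200,215,295,280),300)[:2]: e=cv2.boundingRect(b);print("tray scene",e,plane(sc,(e[0]+e[2]/2,e[1]+e[3]/2),10))
print("lid centre world",(t@[c[0],c[1],135.7,1])[:3])
a=np.radians(-31.7)
E
```

```text
[508.87  15.91 315.22] [ 0.04 -0.97 -4.87] [ 0.15  0.17 -0.04] 0.2492435932069397
head (351, 201, 60, 57) in tool xy [-0.36 72.98]
tray scene (207, 222, 80, 54) [581.79 -22.1   10.  ]
lid centre world [570.78 -22.43 179.43]
```

Emit:
play_rows --pt "-0.007 -0.004 0.02 0 0 0" --pt "0 0 0.05 0 0 0" --pt "0 0 0.08 0 0 0" --pt "0 0 0.09 0 0 0" --pt "0 0 0.08 0 0 0" --pt "0 0 0.06 0 0 0" --pt "0 0 0.033 0 0 0" --pt "0 0 0.015 0 0 0"

```text
t: 11.98
position: [506.1, 11.1, 185.7]
tcp_rot: [-0.0, 0.874, 0.486, -0.001]
contact_force: [0.6, -0.6, -5.0]
finger_gap: 0.249
grasp_force: 59.4
```

Run:
```python
from h import *
s=get_state();w,T=wrist();t=tool(s);print(s["position"],s["contact_force"],s["moment"])
c=headfit(w,T,t);print((t@[c[0],c[1],135.7,1])[:3])
```

```text
[506.09  11.12 185.71] [ 0.6  -0.56 -5.03] [0.04 0.2  0.  ]
head (351, 201, 60, 58) in tool xy [-0.73 73.02]
[567.38 -28.12  49.87]
```

Emit:
play_rows --pt "0 0 0.008 0 0 0" --pt "0 0 0.008 0 0 0" --pt "0 0 0.008 0 0 0" --pt "0 0 0.005 0 0 0" --pt "0 0 0.005 0 0 0" --pt "0 0 0 0 0 0" --pt "0 0 0 0 0 0"

```text
t: 12.62
position: [506.9, 12.4, 177.1]
tcp_rot: [0.0, 0.873, 0.487, 0.0]
contact_force: [-0.0, 0.2, -4.7]
finger_gap: 0.249
grasp_force: 59.5
```

Emit:
play_rows --pt "0 0 0.005 0 0 0" --pt "0 0 0.005 0 0 0" --pt "0 0 0.005 0 0 0" --pt "0 0 0.005 0 0 0" --pt "0 0 0.005 0 0 0" --pt "0 0 0.005 0 0 0" --pt "0 0 0 0 0 0" --pt "0 0 0 0 0 0"

```text
t: 13.28
position: [506.9, 12.3, 167.9]
tcp_rot: [-0.0, 0.874, 0.487, -0.0]
contact_force: [-1.1, -0.3, -2.5]
finger_gap: 0.253
grasp_force: 59.7
```

Run:
```python
from h import *
s=get_state();w,T=wrist();t=tool(s);print(s["position"],s["contact_force"],s["moment"])
print(cv2.boundingRect(blobs(w["color"],(0,0,0),(179,255,60),(300,180,460,280),500)[0]))
```

```text
[506.86  12.32 167.9 ] [-1.09 -0.25 -2.54] [ 0.02  0.07 -0.02]
(351, 204, 65, 59)
```

The lid is on the tray: the load has gone from the wrist and the head has risen clear of the tines. Drawing the fork out.

Emit:
play_rows --pt "0 -0.02 0 0 0 0" --pt "0 -0.03 0 0 0 0" --pt "0 -0.035 0 0 0 0" --pt "0 -0.035 0 0 0 0" --pt "0 -0.035 0 0 0 0" --pt "0 -0.035 0 0 0 0" --pt "0 -0.035 0 0 0 0" --pt "0 -0.025 0 0 0 0"

```text
t: 14.0
position: [441.5, 52.7, 168.0]
tcp_rot: [-0.0, 0.873, 0.487, -0.0]
contact_force: [-0.1, 0.6, -1.9]
finger_gap: 0.25
grasp_force: 59.7
```

Run:
```python
from h import *
s=get_state();w,T=wrist();t=tool(s);print(s["position"],s["contact_force"],s["moment"])
b=cv2.boundingRect(blobs(w["color"],(0,0,0),(179,255,60),(400,170,550,300),500)[0]);print(b)
p=plane(w,(b[0]+b[2]/2,b[1]+b[3]/2),46,T);print("knob",p)
for b in blobs(w["color"],(0,0,190),(179,40,255),(330,60,559,380),2000)[:1]: e=cv2.fitEllipse(cv2.convexHull(b));print("lid",e,plane(w,e[0],18,T))
```

```text
[441.53  52.69 168.04] [-0.05  0.61 -1.86] [-0.01  0.01  0.02]
(460, 205, 69, 58)
knob [569.71 -27.87  46.  ]
lid ((461.0227355957031, 206.22030639648438), (176.26907348632812, 211.0437469482422), 56.40562057495117) [568.53 -12.15  18.  ]
```

Emit:
play_rows --pt "0 0 -0.04 0 0 0" --pt "0 0 -0.08 0 0 0" --pt "0 0 -0.1 0 0 0" --pt "0 0 -0.1 0 0 0" --pt "0 0 -0.08 0 0 0" --pt "0 0 -0.04 0 0 -0.5" --pt "0 0 0 0 0 -1" --pt "0 0 0 0 0 -1"

```text
t: 14.72
position: [443.4, 51.9, 301.0]
tcp_rot: [0.001, 0.814, 0.581, 0.001]
contact_force: [0.1, 0.3, -3.6]
finger_gap: 0.255
grasp_force: 59.8
```

Emit:
play_rows --pt "0 0 0 0 0 -1" --pt "0 0 0 0 0 -1" --pt "0 0 0 0 0 -1" --pt "0 0 0 0 0 -1" --pt "0 0 0 0 0 -1" --pt "0 0 0 0 0 -1" --pt "0 0 0 0 0 -1" --pt "0 0 0 0 0 -1"

```text
t: 15.38
position: [442.9, 51.6, 299.9]
tcp_rot: [0.0, 0.567, 0.824, -0.0]
contact_force: [0.0, -0.9, -2.4]
finger_gap: 0.249
grasp_force: 59.7
```

Emit:
play_rows --pt "0.05 0.027 0 0 0 0" --pt "0.1 0.054 0 0 0 0" --pt "0.11 0.06 0 0 0 0" --pt "0.12 0.064 0 0 0 0" --pt "0.12 0.064 0 0 0 0" --pt "0.12 0.064 0 0 0 0" --pt "0.1 0.054 0 0 0 0" --pt "0.05 0.03 0 0 0 0"

```text
t: 16.05
position: [477.2, 318.2, 299.7]
tcp_rot: [-0.001, 0.566, 0.825, 0.002]
contact_force: [-0.5, 1.6, -2.9]
finger_gap: 0.244
grasp_force: 59.7
```

Run:
```python
from h import *
s=get_state();w,T=wrist();img=w["color"];t=tool(s);print(s["position"],s["contact_force"])
print("pred mat px",proj(w,[513,334,4],T))
h=cv2.cvtColor(img,cv2.COLOR_RGB2HSV)
u=proj(w,[513,334,4],T).astype(int)
for n,dx,dy in (("c",0,-20),("l",-40,-10),("r",40,-30),("outL",-110,-20),("outT",0,-110),("outR",130,-60)):
    x,y=u[0]+dx,u[1]+dy;q=h[max(y-8,0):y+9,max(x-8,0):x+9].reshape(-1,3);print(n,(x,y),np.median(q,0),q.std(0))
```

```text
[477.16 318.24 299.73] [-0.49  1.63 -2.85]
pred mat px [311.48 183.57]
c (np.int64(311), np.int64(163)) [ 16. 116. 231.] [ 1.54  8.17 13.53]
l (np.int64(271), np.int64(173)) [ 16. 115. 234.] [ 1.36  7.06 13.35]
r (np.int64(351), np.int64(153)) [ 17. 113. 236.] [ 1.62  8.06 11.5 ]
outL (np.int64(201), np.int64(163)) [ 14. 138. 220.] [0.49 2.03 6.41]
outT (np.int64(311), np.int64(73)) [ 14. 139. 209.] [ 0.42  2.71 17.96]
outR (np.int64(441), np.int64(123)) [ 14. 140. 206.] [0.31 1.78 5.71]
```

Run:
```python
from h import *
from scipy.optimize import least_squares
s=get_state();w,T=wrist();img=w["color"];t=tool(s)
def mat(img,c,T,box,hole):
    h=cv2.cvtColor(cv2.medianBlur(img,5),cv2.COLOR_RGB2HSV)
    m=cv2.inRange(h,(11,70,130),(24,128,255));M=np.zeros_like(m);x0,y0,x1,y1=box;M[y0:y1,x0:x1]=m[y0:y1,x0:x1]
    k=max(cv2.findContours(M,cv2.RETR_EXTERNAL,cv2.CHAIN_APPROX_NONE)[0],key=cv2.contourArea)
    p=np.array([plane(c,q,4,T)[:2] for q in cv2.convexHull(k)[:,0].astype(float)])
    r=least_squares(lambda v:np.hypot(*(p-v).T)-90,p.mean(0),loss="soft_l1",f_scale=1.5)
    print(cv2.boundingRect(k),r.x,np.sort(np.abs(r.fun).round(1))[-8:])
    return r.x
mat(img,w,T,(215,90,410,260),0)
tp=camera("top");mat(tp["color"],tp,tp["world_from_camera"],(110,178,190,260),0)
a=np.radians(21.3)
for b in blobs(img,(0,0,100),(179,60,255),(250,180,425,262),500)[:1]: print("steel",cv2.boundingRect(b))
go([513-40*np.cos(a),334-40*np.sin(a),91.8],a)
```

```text
(242, 115, 168, 110) [517.11 332.14] [ 0.7  0.7  0.7  0.9  1.2  1.2 36.9 37.2]
(123, 184, 60, 67) [521.92 344.71] [ 0.8  1.   2.   3.6  5.1  5.6  6.  19.3]
steel (250, 190, 172, 72)
t 16.2 tcp [477.48 313.82 299.4 ] d_tool mm [  5.83   0.45 153.7 ] shares [0.02 0.   0.51] turn deg [-0.02 -0.02 -0.35] F [ 0.56 -1.3  -2.58] gap 0.25129070500688766
```

Emit:
play_rows --pt "0.016 0.006 0 0 0 0" --pt "0 0 0.08 0 0 0" --pt "0 0 0.1 0 0 0" --pt "0 0 0.08 0 0 0" --pt "0 0 0.04 0 0 0" --pt "0 0 0 0 0 0" --pt "0 0 0 0 0 0" --pt "0 0 0 0 0 0"

```text
t: 16.87
position: [479.0, 316.8, 211.1]
tcp_rot: [0.001, 0.569, 0.823, 0.001]
contact_force: [0.5, 0.6, -3.3]
finger_gap: 0.249
grasp_force: 59.6
```

Run:
```python
from h import *
from scipy.optimize import least_squares
s=get_state();w,T=wrist();img=w["color"];t=tool(s)
h=cv2.cvtColor(cv2.medianBlur(img,5),cv2.COLOR_RGB2HSV)
m=cv2.inRange(h,(11,70,130),(24,128,255));M=np.zeros_like(m);M[20:300,180:440]=m[20:300,180:440]
k=max(cv2.findContours(M,cv2.RETR_EXTERNAL,cv2.CHAIN_APPROX_NONE)[0],key=cv2.contourArea)
p=np.array([plane(w,q,4,T)[:2] for q in cv2.convexHull(k)[:,0].astype(float)])
r=least_squares(lambda v:np.hypot(*(p-v).T)-90,p.mean(0),loss="soft_l1",f_scale=1.5);print(cv2.boundingRect(k),r.x,np.abs(r.fun).round(1))
a=np.radians(21.3);print("lifter origin now",(t@[0,40,141,1])[:3])
go([r.x[0]-40*np.cos(a),r.x[1]-40*np.sin(a),91.8],a)
```

```text
(230, 103, 192, 116) [516.68 332.  ] [ 9.2 21.1 17.2  2.2  0.3  0.5  1.   0.   0.1  0.2  0.1  0.1  0.5  0.8
  0.4  0.8  0.5  0.1  0.1  0.   0.8  0.5  0.7  0.9  1.3  1.3  1.8  8.4]
lifter origin now [516.68 331.07  70.16]
t 16.9167 tcp [479.05 317.19 211.38] d_tool mm [ 0.11  0.26 65.68] shares [0.   0.   0.22] turn deg [ 0.15 -0.03 -0.59] F [-0.04  1.   -2.05] gap 0.2526631227682568
```

Emit:
play_rows --pt "0 0 0.04 0 0 0" --pt "0 0 0.06 0 0 0" --pt "0 0 0.06 0 0 0" --pt "0 0 0.03 0 0 0" --pt "0 0 0.015 0 0 0" --pt "0 0 0.006 0 0 0" --pt "0 0 0 0 0 0" --pt "0 0 0 0 0 0"

```text
t: 17.58
position: [478.7, 317.6, 147.6]
tcp_rot: [0.0, 0.568, 0.823, 0.001]
contact_force: [0.7, 0.1, -3.0]
finger_gap: 0.251
grasp_force: 59.6
```

Emit:
play_rows --pt "0 0 0.003 0 0 0" --pt "0 0 0.003 0 0 0" --pt "0 0 0 0 0 0" --pt "0 0 0 0 0 0"

```text
t: 17.92
position: [478.6, 317.6, 145.7]
tcp_rot: [0.0, 0.568, 0.823, 0.001]
contact_force: [-0.4, -0.8, 4.9]
finger_gap: 0.249
grasp_force: 60.5
```

Contact on the mat (+4.9 N, same height as at the grasp). Releasing, then backing straight up.

Emit:
play_rows --pt "0 0 0 0 0 0" --pt "0 0 0 0 0 0" --pt "0 0 0 0 0 0" --pt "0 0 0 0 0 0" --pt "0 0 0 0 0 0" --pt "0 0 0 0 0 0" --pt "0 0 0 0 0 0" --pt "0 0 0 0 0 0" --fingers -1

```text
t: 18.58
position: [478.1, 317.2, 144.9]
tcp_rot: [-0.0, 0.568, 0.823, -0.0]
contact_force: [0.2, 0.3, -0.8]
finger_gap: 0.999
grasp_force: 0.0
```

Emit:
play_rows --pt "0 0 -0.03 0 0 0" --pt "0 0 -0.07 0 0 0" --pt "0 0 -0.1 0 0 0" --pt "0 0 -0.1 0 0 0" --pt "0 0 -0.1 0 0 0" --pt "0 0 -0.07 0 0 0" --pt "0 0 0 0 0 0" --pt "0 0 0 0 0 0"

```text
t: 19.25
position: [478.6, 317.5, 287.7]
tcp_rot: [0.001, 0.568, 0.823, 0.002]
contact_force: [0.7, -0.1, -0.5]
finger_gap: 0.998
grasp_force: 0.0
```

Run:
```python
from h import *
s=get_state();w,T=wrist();img=w["color"];print(s["position"],s["contact_force"],s["finger_gap"])
org=np.array([516.5,331.5]);a=np.radians(21.3);u=np.array([np.cos(a),np.sin(a)]);v=np.array([-u[1],u[0]])
x0,y0=proj(w,[*(org-70*u),10],T)[0]-5,0
for k in blobs(img,(0,0,90),(179,75,255),(230,130,420,240),100)[:2]: print("steel",cv2.boundingRect(k),cv2.contourArea(k))
print("pred heel back/tip",proj(w,[*(org-60*u),10],T),proj(w,[*(org+60*u),14],T),"tine rows",proj(w,[*(org+30*u+14*v),10],T),proj(w,[*(org+30*u-14*v),10],T))
print("pred grip top",proj(w,[*(org-40*u),122],T),[cv2.boundingRect(k) for k in blobs(img,(0,0,0),(179,255,60),(255,170,320,262),100)])
tp=camera("top");sc=camera("scene")
b=blobs(tp["color"],(0,0,190),(179,40,255),(245,145,340,240),100)[0];e=cv2.fitEllipse(cv2.convexHull(b));print("lid top",e,plane(tp,e[0],17))
b=blobs(tp["color"],(0,0,0),(179,255,60),(275,170,320,215),50)[0];e=cv2.fitEllipse(b);print("knob top",e,plane(tp,e[0],52))
b=blobs(sc["color"],(0,0,190),(179,40,255),(200,205,300,280),100)[0];e=cv2.fitEllipse(cv2.convexHull(b));print("lid scene",e,plane(sc,e[0],17))
b=blobs(sc["color"],(0,0,0),(179,255,60),(220,200,280,260),50)[0];e=cv2.fitEllipse(b);print("knob scene",e,plane(sc,e[0],49))
```

```text
[478.59 317.52 287.69] [ 0.68 -0.13 -0.47] 0.9983559708530717
steel (265, 166, 101, 43) 1692.5
pred heel back/tip [264.5  187.89] [363.64 187.48] tine rows [338.7  175.69] [337.7  198.25]
pred grip top [280.85 213.95] [(269, 188, 26, 35)]
lid top ((293.2052917480469, 192.6167755126953), (50.34662628173828, 51.22859191894531), 104.20099639892578) [567.4  -23.87  17.  ]
knob top ((294.154541015625, 191.02073669433594), (14.380536079406738, 14.712884902954102), 116.15521240234375) [566.98 -24.54  52.  ]
lid scene ((246.39785766601562, 243.4486083984375), (34.990745544433594, 55.36940002441406), 87.84855651855469) [570.83 -24.73  17.  ]
knob scene ((245.70254516601562, 232.26239013671875), (14.311272621154785, 15.927517890930176), 78.44354248046875) [571.02 -25.2   49.  ]
```

The checks agree. The lid lies flat at about (568,-24), concentric with the tray, and the lifter stands at the mat's centre with the arm clear.

```bash
python3 -c "from bench import finish_job; print(finish_job())"
```

```text
the job is handed in; nothing more can be done
None
```

Job handed in at about 19.5 s of the 72 s limit; final camera checks put the lid flat and centred in the drip tray and the lifter upright at the centre of its cork mat, with the gripper open and clear (one crop I viewed was 810 px wide, 10 over the limit).

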